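# Load a blank into the marking station up to its hidden stop

## Task

Take the long, tall aluminium bar from the stock on the bench, lay it in the open channel of the marking station and slide it into the hooded tunnel until you feel it come up solidly against the stop inside. Do not force it any further, as a hard shove would push the stop out of its setting; leave the bar lying there, flat in the channel.

Things in the scene. Friction and masses are not known exactly. Their poses are not given: they have to be found in the camera images.
- blank_center (a point): The bar: plain aluminium, 160 mm long (x), 30 wide (y), 45 tall (z), 0.55 kg, both ends alike; point at its centre, 22.5 mm above its underside. It lies on the bench at the robot's right, pointing roughly away from it. Lookalikes: a block 75 mm long, a strip 12 mm thick. Grip its upper half, fingertips over 12 mm above the underside, to clear the channel's rails.
- mouth (a point): Marking station: point mid-channel at the tunnel's mouth, on the channel floor (8 mm above bench). x runs into the tunnel, z up. Open channel x -220..0 mm: 50 mm wide, rails 8 high, 10 thick. Grey tunnel x 0..150: 50 wide, 53 high inside, roof top 57 above the floor; blue head on it from x = 85, 152 high. The hidden stop's solid face is 15 to 45 mm past the mouth, each time elsewhere.
- plunger (a joint): Feeler pin, 12 mm thick, out of sight in the stop's face. At 0 it stands 12 mm out of the face towards the mouth; the bar presses it in; 0.012 (m) when the bar lies against the solid face. Light (under 1 N); springs back when the bar leaves it, but cannot push the bar away.
- stop_slide (a joint): How far the hidden stop has been shoved deeper into the tunnel, out of its setting, in m; 0 at the start. The stop is clamped: firm as a wall up to about 40 N, slips under a harder push and stays slipped.
There are look-alikes about, which are no part of the job. Leave any black or blue look-alike of the part that bears blank_center alone.

How it is judged (in metres and radians):
At the end, for the whole second after the job is handed in: The bar rests on the channel floor (centre 14 to 30 mm above it), upright within 10 and along the channel within 11 degrees, centre within 15 mm of the channel's middle line, its end against the stop so that the feeler pin is pressed over 7 mm (within 5 mm of the solid face) (value of joint plunger above 0.007 m and y of blank_center in the frame of mouth between -0.015 and 0.015 m and z of blank_center in the frame of mouth between 0.014 and 0.03 m and angle between the x axis of blank_center and the x axis of mouth, either way round below 0.2 rad and angle between blank_center's own z axis and vertical below 0.17 rad and linear speed of blank below 0.02 m/s); the robot touches nothing.
It fails at once if the stop has been shoved more than 6 mm out of its setting (value of joint stop_slide above 0.006 m).
It also fails if it takes over 42 s, if anything falls off the work surface, if the arm or the gripper's body presses on something with over 40 N, if the wrist force passes 120 N, or if a joint passes its speed limit or range.

## Robot

A 7-joint arm with a two-finger parallel gripper is mounted at the origin on the work surface. World frame = base frame: x ahead of the robot, y to its left, z up, the work surface at z = 0. Lengths are in mm, angles in rad, forces in N, time in s.
With the tool pointing down it reaches from about 400 to 875 mm from the base axis. Payload 6.5 kg.
Tool frame: the origin (TCP) lies at the centre of the arm's flange, where the gripper is bolted on; the fingertips stand 173 mm ahead of it and the grasp point (between the pads) lies 155 mm ahead of it (tip_reach is the distance from the TCP to the fingertips, in mm); z points along the fingers, y is the line along which they close (so a half turn about z gives the same grasp; the last joint's range is limited). The gripper opens to 85 mm and grips with 20 to 120 N. Pads are 22 mm wide; open, the fingers measure 114 mm over their backs; the gripper's body (76 mm by 85 mm) begins 54 mm behind the grasp point. The pads swing forward as they close: fully open they stand 13 mm farther back than shut.
Start: joints at [-1.288, 0.536, -0.004, 1.538, 0.003, 1.067, -0.071], TCP at [222.141, 610.855, 404.69] pointing down, gripper open.
Joint ranges: [-2.7, 2.7], [-0.37, 2.16], [-1.27, 1.26], [0.24, 2.4], [-1.31, 4.45], [0.19, 1.91], [-2.76, 2.76]. Speed limits (rad/s): [2.39, 2.39, 3.14, 3.14, 3.14, 3.14, 3.14].

## Interface

Orientations are given as a unit quaternion [w, x, y, z].
In Python, from rig import * gives the robot as it stands.
- The arm moves only by the tool apply_moves, never from a script. Its argument "plan" is one flat list of numbers, 6 for each row, row after row: the shift along the world's x, y, z in cm, then the turn, a rotation vector about the world's x, y, z in rad. A call has 1 to 20 rows; each row shifts and turns the commanded pose from where the row before left it; what a row does not reach is not made up. A row lasts 1/10 s, in which the tool goes at most 50 mm and 8.59 degrees, less where a joint would pass 70% of its speed; a pose out of reach is approached as far as the arm can. A call is refused whole if a number of a shift passes 5 or a number of a turn 0.15, either way. A call with a gripper value outside its range is refused whole. "hand" is the closure, from 0 (fully open) to 1 (shut), set as the call begins (left out, the last holds). The fingers move at their own pace and stop on an object; "squeeze" is the grip in N (left out, the last holds). Time passes only in rows, so rows that do not move let the fingers close. It gives the time, the measured TCP pose, the force, the opening and the grip force at its end, in the units of the state.
- sense(): the state, without advancing time (a new reading comes with each control period).
- snapshot(name): name is "scene" or "top" or "wrist"; returns (picture, depth): 400x640x3 uint8, blue, green, red; 400x640 float32, mm along the optical axis (not along the pixel's ray), 0 where there is no reading.
- camera_model(name): a dict with "camera_matrix" (3x3 intrinsics, pixels), "k1" (the pictures are not rectified: a ray, as slopes to the right and down, at radius r is drawn at 1 + k1 r^2 times it, then the intrinsics apply), "view" (4x4, takes a point from world to camera coordinates). Camera axes: x right, y down, z forward; pixel columns grow to the right and rows downward; lengths in mm; the calibration is good to about 2 mm. A picture is of the moment at which its call begins: read the wrist's pose just before it. camera_model takes no time and is no camera call; for the wrist camera it gives the pose at the moment of the call.
- hand_in(): hands the job in; it is judged then, once.
The state is a dict: "t": time; "joints": joint angles; "qvel": joint speeds; "joint_efforts": joint torques, N m; "tcp_pos": TCP position; "tcp_rot": TCP orientation; "contact_force": force on the tool from outside, world axes, zero at the start; "moment": the same for the moment, N m; "opening": finger opening in mm; "grip_force": force on a finger pad.
Only numpy, scipy, OpenCV 4.12 (cv2) and the standard library are available. Lean on these libraries where they do the work, as an engineer would, in place of code of your own. Each camera call takes 0.05 s, during which the arm holds its last target. There are 200 camera calls.

## Working session

There is one attempt and no reset: what is moved stays moved. The work goes in short steps, Python scripts to look and compute and a tool call to move; the robot and the scene stay as the last step left them, time stands still between calls to the robot, and variables do not carry over. Pictures are saved under pics/ and viewed, at most 10 in all, crops included, and the job is handed in when it is done.

Besides the shell and the picture viewer there is one more tool, called after "Call:" as a command line: name --argument value ..., lists and objects as JSON in quotes. apply_moves: Moves the arm, as the interface text tells. Its arguments: {"type":"object","properties":{"plan":{"type":"array","items":{"type":"number"}},"hand":{"type":"number"},"squeeze":{"type":"number"}},"required":["plan"]}

```bash
mkdir -p pics; cat > h.py <<'E'
from rig import *
import numpy as np, cv2
def ray(cm,u,v):
    K=np.array(cm["camera_matrix"]);k=cm["k1"];V=np.array(cm["view"])
    x=np.array([(u-K[0,2])/K[0,0],(v-K[1,2])/K[1,1]]);s=x.copy()
    for _ in range(20): s=x/(1+k*(s@s))
    R=V[:3,:3]; o=-R.T@V[:3,3]
    return o,R.T@np.array([s[0],s[1],1.])
def onplane(cm,u,v,z):
    o,d=ray(cm,u,v); return o+d*(z-o[2])/d[2]
def atdepth(cm,u,v,dep):
    o,d=ray(cm,u,v); return o+d*dep
E
python3 - <<'E'
from h import *
for n in("top","scene"):
    p,d=snapshot(n);cv2.imwrite(f"pics/{n}0.png",p);np.save(f"pics/{n}0.npy",d)
    V=np.array(camera_model(n)["view"]);print(n,-V[:3,:3].T@V[:3,3],V[2,:3])
s=sense();print(s)
E
```

```text
top [ 203.93000977 -166.04062171 1209.05729307] [ 0.23107086 -0.00196535 -0.97293494]
scene [1210.93724959 -795.4894267   766.42942089] [-0.61195554  0.53461137 -0.58283882]
{'t': 0.1, 'joints': array([-1.28822373,  0.53713496, -0.00440593,  1.53877976,  0.00261869,
        1.06729815, -0.07119773]), 'qvel': array([ 9.47115546e-04, -1.21526892e-03,  5.90177502e-04, -3.34469495e-03,
        1.01998326e-03,  9.44139569e-04,  6.71258476e-05]), 'joint_efforts': array([ 3.17231134e-03, -5.84566569e+01,  1.05232224e+00, -2.59775662e+01,
        1.26770043e-02,  4.63947988e-03,  6.92772517e-06]), 'tcp_pos': array([222.04535741, 610.58068988, 403.86979611]), 'tcp_rot': array([-6.45972435e-05,  1.73476676e-01,  9.84837647e-01, -8.04900164e-04]), 'contact_force': array([-0.76031658, -0.33490281,  0.08218138]), 'moment': array([-0.05638633, -0.0207372 ,  0.0083073 ]), 'grip_force': 0.0, 'opening': 85.02111383653511}
```

View pics/top0.png

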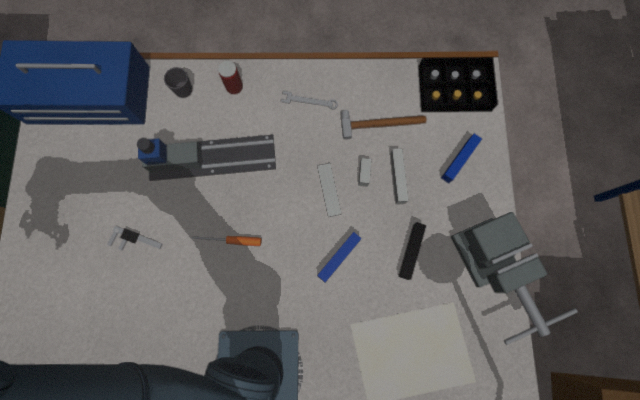

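View pics/scene0.png

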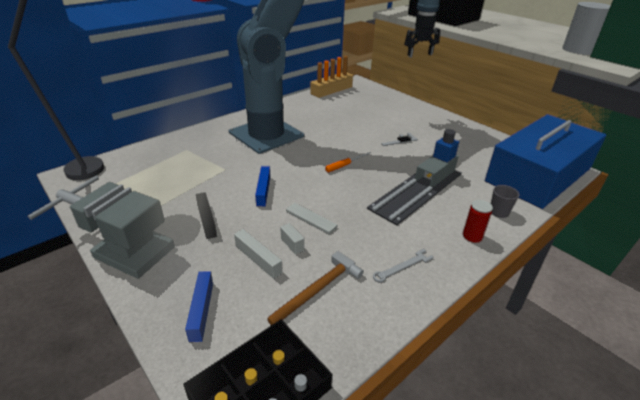

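Candidates in the top picture are the pale strip at (330,190), which is flat; the short block at (365,170); and the long tall bar at (400,175). The blue (461,157), (340,257) and black (412,250) ones are look-alikes. The bar at (400,175) fits. I'll confirm it with a crop and by size.

```bash
cat > m.py <<'E'
from h import *
p=cv2.imread("pics/top0.png");d=np.load("pics/top0.npy");cm=camera_model("top")
print(cm["camera_matrix"],cm["k1"])
H,W=d.shape
P=np.zeros((H,W,3))
for v in range(40,300):
    for u in range(100,520):
        if d[v,u]>0:P[v,u]=atdepth(cm,u,v,d[v,u])
np.save("pics/P.npy",P)
print("bench",np.median(P[200:230,280:310,2]))
def rect(m,name):
    m=m.astype(np.uint8);c,_=cv2.findContours(m,0,2)
    for k in c:
        if cv2.contourArea(k)<60: continue
        r=cv2.minAreaRect(k);mm=np.zeros_like(m);cv2.drawContours(mm,[k],-1,1,-1)
        z=np.median(P[...,2][mm>0])
        b=cv2.boxPoints(r);w=np.array([onplane(cm,*q,z) for q in b])
        print(name,np.round(r[0]),"z",z.round(),"ctr",w.mean(0).round(1),"sides",np.linalg.norm(w[1]-w[0]).round(),np.linalg.norm(w[2]-w[1]).round(),"dirs",(w[1]-w[0])[:2].round(),(w[2]-w[1])[:2].round())
roi=np.zeros((H,W),bool);roi[130:230,305:430]=1
rect(roi&(P[...,2]>30)&(P[...,2]<60),"tall")
rect(roi&(P[...,2]>7)&(P[...,2]<25),"flat")
roi[:]=0;roi[120:190,130:285]=1
rect(roi&(P[...,2]>50)&(P[...,2]<80),"roof")
rect(roi&(P[...,2]>4)&(P[...,2]<30),"chan")
rect(roi&(P[...,2]>110),"head")
a=cv2.resize(p[130:220,310:430],None,fx=4,fy=4,interpolation=2);b=cv2.resize(p[120:190,135:285],None,fx=4,fy=4,interpolation=2)
o=np.zeros((a.shape[0],0,3),np.uint8)
c=np.zeros((640-0,600,3),np.uint8)[:560]
c[:280,:600]=b;c2=cv2.resize(a,(370,278));c[281:559,:370]=c2
cv2.imwrite("pics/crop.png",c)
E
python3 m.py
```

```text
[[414.39501304   0.         318.64509792]
 [  0.         414.39501304 195.35769311]
 [  0.           0.           1.        ]] 0.0345302604260089
bench -1.1317905777822261
tall [419. 226.] z 44.0 ctr [ 390.9 -452.3   44. ] sides 34.0 20.0 dirs [ -0. -34.] [-20.   1.]
tall [365. 171.] z 43.0 ctr [ 554.5 -303.9   43.5] sides 78.0 31.0 dirs [77. -8.] [ -3. -31.]
tall [399. 175.] z 43.0 ctr [ 541.4 -403.9   43.4] sides 33.0 162.0 dirs [  4. -33.] [-161.  -10.]
flat [329. 189.] z 11.0 ctr [ 507.8 -197.9   10.9] sides 42.0 163.0 dirs [  9. -41.] [-160.  -33.]
roof [170. 155.] z 64.0 ctr [599.4 262.   63.8] sides 163.0 67.0 dirs [  15. -162.] [-67. -10.]
chan [211. 157.] z 8.0 ctr [612.1 157.    7.8] sides 388.0 116.0 dirs [  38. -386.] [-115.  -12.]
head [148. 148.] z 126.0 ctr [596.4 297.3 126.5] sides 63.0 67.0 dirs [ -0. -63.] [-67.  -5.]
```

View pics/crop.png

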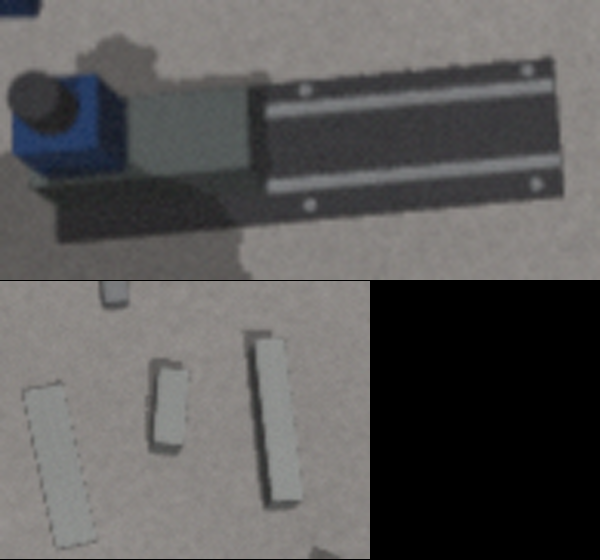

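The crop confirms the bar: 162x33 mm, top at z≈44, centre (541,-404). The 78 mm block and the 11 mm strip are ruled out. Next is the station's centre line and mouth.

```bash
cat > s.py <<'E'
from h import *
p=cv2.imread("pics/top0.png");cm=camera_model("top")
g=cv2.GaussianBlur(cv2.cvtColor(p,6),(3,3),0).astype(float)
L=[]
for c0,c1,sl in(((267,110),(553,85),0),((267,187),(560,160),0)):
    pts=[]
    for f in np.linspace(.08,.92,30):
        uc=135+(c0[0]+f*(c1[0]-c0[0]))/4;vc=120+(c0[1]+f*(c1[1]-c0[1]))/4
        u=int(round(uc));vs=np.arange(int(vc)-3,int(vc)+5);w=np.clip(g[vs,u]-np.percentile(g[vs,u],40),0,None)
        pts.append(onplane(cm,u,(vs*w).sum()/w.sum(),16)[:2])
    pts=np.array(pts);k=np.polyfit(pts[:,1],pts[:,0],1);r=pts[:,0]-np.polyval(k,pts[:,1]);L.append(k);print(k,r.std())
a=(L[0]+L[1])/2; y=np.array([0,150]);print("mid x at y=0,150",np.polyval(a,y),"sep",(L[0][1]-L[1][1]+(L[0][0]-L[1][0])*80)/np.hypot(1,a[0]),"dir deg",90-np.degrees(np.arctan(a[0])))
for q in((250,88),(247,170)):print("roof front",onplane(cm,135+q[0]/4,120+q[1]/4,65))
for q in((553,58),(563,195)):print("plate end",onplane(cm,135+q[0]/4,120+q[1]/4,8))
E
python3 s.py
```

```text
[-9.30604452e-02  6.56708003e+02] 0.2020193665390082
[-9.18313872e-02  5.96393270e+02] 0.14817162423074642
mid x at y=0,150 [626.55063656 612.68374913] sep 59.96073422462695 dir deg 95.28174859327125
roof front [637.92275779 183.84305437  65.        ]
roof front [575.32206055 182.324278    65.        ]
plate end [682.93768736 -29.83031236   8.        ]
plate end [572.72510263 -39.34001712   8.        ]
```

Call:
apply_moves --plan '[4, -3, 0, 0, 0, -0.14, 4, -3, 0, 0, 0, -0.14, 4, -3, 0, 0, 0, -0.14, 4, -3, 0, 0, 0, -0.14, 4, -3, 0, 0, 0, -0.14, 4, -3, 0, 0, 0, -0.14, 3, -4, 0, 0, 0, -0.14, 3, -4, 0, 0, 0, -0.14, 2, -4.5, 0, 0, 0, -0.14, 1, -4.8, 0, 0, 0, -0.14, 1, -4.8, 0, 0, 0, -0.14, 0, -5, 0, 0, 0, -0.14, 0, -5, 0, 0, 0, -0.14, 0, -5, 0, 0, 0, -0.14, 0, -5, 0, 0, 0, -0.14, 0, -5, 0, 0, 0, -0.14, 0, -5, 0, 0, 0, -0.14, 0, -5, 0, 0, 0, -0.14, 0, -5, 0, 0, 0, -0.14, 0, -5, 0, 0, 0, -0.07]' --hand 0

```text
t: 2.1
tcp_pos: [561.9, -241.7, 404.4]
tcp_rot: [-0.0, 1.0, 0.029, -0.0]
contact_force: [1.2, 0.1, 0.9]
opening: 85.4
grip_force: 0.0
```

Call:
apply_moves --plan '[-0.5, -4, -2.5, 0, 0, 0, -0.5, -4, -2.5, 0, 0, 0, -0.5, -4, -2.5, 0, 0, 0, -0.6, -4.2, -2.5, 0, 0, 0, 0, 0, 0, 0, 0, 0, 0, 0, 0, 0, 0, 0]'

```text
t: 2.7
tcp_pos: [540.0, -403.2, 303.4]
tcp_rot: [-0.0, 1.0, 0.03, -0.001]
contact_force: [-0.6, 0.7, -0.0]
opening: 85.7
grip_force: 0.0
```

```bash
cat > w.py <<'E'
from h import *
s=sense();cm=camera_model("wrist");p,d=snapshot("wrist");cv2.imwrite("pics/w1.png",p)
P=np.zeros(d.shape+(3,))
for v in range(0,400,1):
    for u in range(0,640,1):
        if d[v,u]>0:P[v,u]=atdepth(cm,u,v,d[v,u])
m=((P[...,2]>36)&(P[...,2]<52)).astype(np.uint8)
print(s["tcp_pos"],s["tcp_rot"])
c,_=cv2.findContours(m,0,2)
for k in c:
    if cv2.contourArea(k)<400:continue
    r=cv2.minAreaRect(k);w=np.array([onplane(cm,*q,45) for q in cv2.boxPoints(r)])
    print(r,w.mean(0).round(1),np.linalg.norm(w[1]-w[0]).round(1),np.linalg.norm(w[2]-w[1]).round(1),(w[1]-w[0])[:2].round(1),(w[2]-w[1])[:2].round(1))
E
python3 w.py
```

```text
[ 540.0402271  -403.21799017  303.40221974] [-4.44171492e-04  9.99545646e-01  3.01185763e-02 -1.08440630e-03]
((157.25001525878906, 388.7500305175781), (29.698484420776367, 58.68986129760742), 45.0) [ 328.9 -242.7   45. ] 74.6 31.9 [ 57.  -48.2] [-25.6 -19. ]
((206.94558715820312, 173.59326171875), (41.42999267578125, 91.71255493164062), 3.6913859844207764) [ 558.7 -306.5   45. ] 77.0 31.9 [ 76.3 -10.5] [ -0.  -31.9]
((327.5, 190.0), (184.0, 39.0), 90.0) [ 545.3 -405.9   45. ] 29.5 158.5 [  1.8 -29.4] [-157.9  -13.3]
((570.145263671875, 142.5794219970703), (41.769229888916016, 222.82156372070312), 47.121097564697266) [ 597.8 -589.4   45. ] 151.2 34.0 [119.8 -92.2] [-18.8 -28.3]
```

View pics/w1.png

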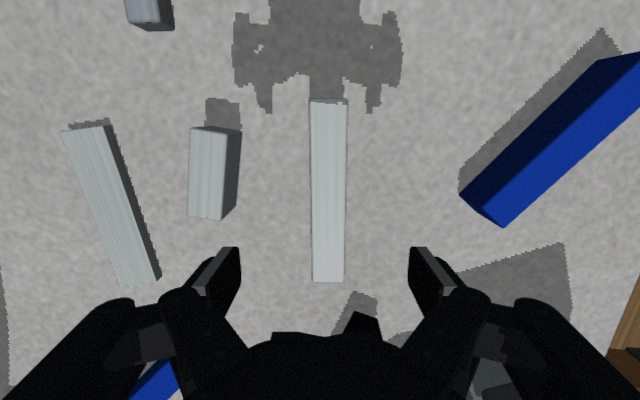

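The wrist view shows the bar upright between the fingers, at columns 310-348 and rows 100-282, centred at about (545,-406). The neighbouring block is clear of the fingers. I'll descend and grip.

Call:
apply_moves --plan '[0.2, -0.3, -3, 0, 0, 0.01, 0, 0, -3, 0, 0, 0, 0, 0, -3, 0, 0, 0, 0, 0, -1.5, 0, 0, 0, 0, 0, -0.8, 0, 0, 0, 0, 0, 0, 0, 0, 0]'

```text
t: 3.35
tcp_pos: [543.6, -404.5, 191.7]
tcp_rot: [-0.0, 0.999, 0.037, -0.0]
contact_force: [-0.0, 0.1, 0.6]
opening: 84.9
grip_force: 0.0
```

Call:
apply_moves --plan '[0, 0, 0, 0, 0, 0, 0, 0, 0, 0, 0, 0, 0, 0, 0, 0, 0, 0, 0, 0, 0, 0, 0, 0, 0, 0, 0, 0, 0, 0, 0, 0, 0, 0, 0, 0, 0, 0, 0, 0, 0, 0, 0, 0, 0, 0, 0, 0]' --hand 1 --squeeze 70

```text
t: 4.15
tcp_pos: [543.4, -405.7, 192.7]
tcp_rot: [0.001, 0.999, 0.036, 0.001]
contact_force: [-0.2, -1.0, 5.9]
opening: 29.3
grip_force: 70.5
```

Call:
apply_moves --plan '[0, 0, 2, 0, 0, 0, 0, 0, 4, 0, 0, 0, 0, 0, 4, 0, 0, 0, 0.69, 4.45, 0, 0, 0, 0.145, 0.69, 4.45, 0, 0, 0, 0.145, 0.69, 4.45, 0, 0, 0, 0.145, 0.69, 4.45, 0, 0, 0, 0.145, 0.69, 4.45, 0, 0, 0, 0.145, 0.69, 4.45, 0, 0, 0, 0.145, 0.69, 4.45, 0, 0, 0, 0.145, 0.69, 4.45, 0, 0, 0, 0.145, 0.69, 4.45, 0, 0, 0, 0.145, 0.69, 4.45, 0, 0, 0, 0.145, 0.69, 4.45, 0, 0, 0, 0.14, 0, 0, 0, 0, 0, 0, 0, 0, 0, 0, 0, 0]'

```text
t: 5.75
tcp_pos: [618.4, 86.0, 291.6]
tcp_rot: [-0.001, 0.673, 0.74, -0.001]
contact_force: [0.4, -1.6, -6.6]
opening: 28.7
grip_force: 70.7
```

```bash
python3 - <<'E'
from h import *
s=sense();print(s["tcp_pos"],s["tcp_rot"],s["contact_force"],s["joints"])
R=s["tcp_rot"];print("tool x az",2*np.degrees(np.arctan2(R[2],R[1])))
cm=camera_model("wrist");p,d=snapshot("wrist");q,_=snapshot("top")
o=np.vstack([p,np.zeros((1,640,3),np.uint8)])
t=cv2.resize(q[110:200,130:310],(400,200));c=np.zeros((600,640,3),np.uint8);c[:400]=p;c[400:,:400]=t
cv2.imwrite("pics/w2.png",c);np.save("pics/w2.npy",d)
E
```

```text
[618.37272669  86.02937174 291.62525085] [-5.58185068e-04  6.72823563e-01  7.39802590e-01 -5.18853617e-04] [ 0.40955397 -1.64655009 -6.61060221] [-0.41181724  0.6426406   0.28590391  1.70504091 -0.2317308   0.82870583
  0.07245543]
tool x az 95.42924061826967
```

View pics/w2.png

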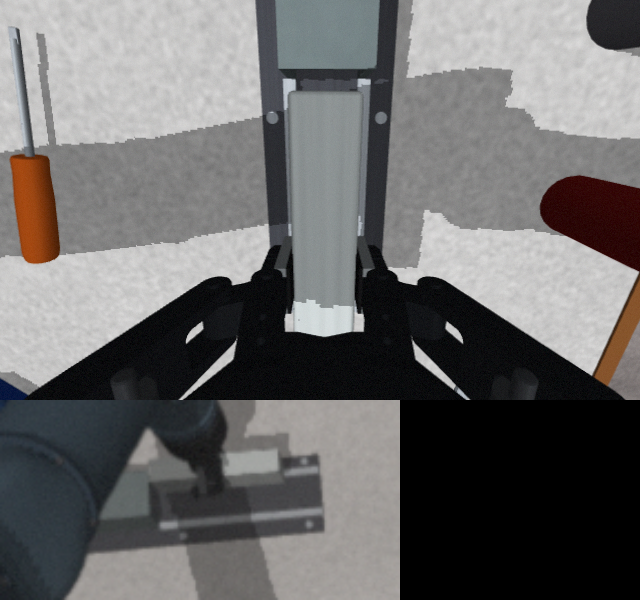

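The bar is held level above the channel: front end at row 92, columns 290-362; roof front edge at row 70, columns 281-379; screws at (272,118) and (381,118). I'll check the alignment.

```bash
python3 - <<'E'
from h import *
cm=camera_model("wrist");M=np.array([610,183.]);x=np.array([np.cos(np.radians(95.28)),np.sin(np.radians(95.28))]);y=np.array([-x[1],x[0]])
for n,u,v,z in(("roofL",278,69,65),("roofR",379,69,65),("scrL",272,118,8),("scrR",381,118,8),("barL",289,93,144),("barR",362,93,144),("plateL",257,5,8),("plateR",397,5,8)):
    p=onplane(cm,u,v,z)[:2];print(n,p.round(1),"mouth-frame",((p-M)@x).round(1),((p-M)@y).round(1))
p=sense()["tcp_pos"][:2];print("tcp",((p-M)@x).round(1),((p-M)@y).round(1))
E
```

```text
roofL [580.5 179.2] mouth-frame -1.0 29.7
roofR [644.2 185. ] mouth-frame -1.1 -34.2
scrL [567.9 147.9] mouth-frame -31.1 45.1
scrR [660.8 156.3] mouth-frame -31.2 -48.1
barL [597.9 160.7] mouth-frame -21.1 14.1
barR [626.  163.2] mouth-frame -21.1 -14.1
plateL [553.2 230.5] mouth-frame 52.5 52.2
plateR [660.7 240.3] mouth-frame 52.4 -55.7
tcp -100.5 0.7
```

Call:
apply_moves --plan '[0.1, 0, -2, 0, 0, 0, 0, 0, -3, 0, 0, 0, 0, 0, -2, 0, 0, 0, 0, 0, -1, 0, 0, 0, 0, 0, -0.5, 0, 0, 0, 0, 0, 0, 0, 0, 0, 0, 0, 0, 0, 0, 0]'

```text
t: 6.55
tcp_pos: [620.7, 84.1, 207.8]
tcp_rot: [0.001, 0.674, 0.739, 0.001]
contact_force: [-0.2, -1.1, -5.8]
opening: 28.6
grip_force: 70.5
```

Call:
apply_moves --plan '[0, 0, -0.1, 0, 0, 0, 0, 0, -0.1, 0, 0, 0, 0, 0, -0.1, 0, 0, 0, 0, 0, 0, 0, 0, 0, 0, 0, 0, 0, 0, 0]'

```text
t: 7.05
tcp_pos: [620.0, 84.4, 203.7]
tcp_rot: [0.0, 0.674, 0.739, -0.0]
contact_force: [-0.6, 0.9, -6.1]
opening: 28.9
grip_force: 70.5
```

Call:
apply_moves --plan '[0, 0, -0.1, 0, 0, 0, 0, 0, -0.1, 0, 0, 0, 0, 0, -0.05, 0, 0, 0, 0, 0, 0, 0, 0, 0, 0, 0, 0, 0, 0, 0]'

```text
t: 7.55
tcp_pos: [620.1, 84.4, 201.1]
tcp_rot: [0.0, 0.674, 0.739, -0.0]
contact_force: [-0.2, -0.2, -6.7]
opening: 28.7
grip_force: 70.5
```

Call:
apply_moves --plan '[0, 0, -0.05, 0, 0, 0, 0, 0, -0.05, 0, 0, 0, 0, 0, 0, 0, 0, 0, 0, 0, 0, 0, 0, 0]'

```text
t: 7.95
tcp_pos: [620.1, 84.3, 200.7]
tcp_rot: [0.0, 0.674, 0.739, 0.0]
contact_force: [-2.3, 0.1, 2.1]
opening: 28.9
grip_force: 71.7
```

The force went from -6.7 to +2.1 N, so the bar is on the channel floor. I'll loosen to a light grip so the bar slips in the fingers before the stop does, then slide it in.

Call:
apply_moves --plan '[0, 0, 0, 0, 0, 0, 0, 0, 0, 0, 0, 0, -0.037, 0.4, 0, 0, 0, 0, -0.037, 0.4, 0, 0, 0, 0, -0.037, 0.4, 0, 0, 0, 0, -0.037, 0.4, 0, 0, 0, 0, -0.037, 0.4, 0, 0, 0, 0, -0.037, 0.4, 0, 0, 0, 0, -0.028, 0.3, 0, 0, 0, 0, 0, 0, 0, 0, 0, 0, 0, 0, 0, 0, 0, 0]' --squeeze 22

```text
t: 9.05
tcp_pos: [618.5, 110.2, 200.7]
tcp_rot: [0.002, 0.674, 0.739, 0.001]
contact_force: [1.8, -5.3, 2.6]
opening: 28.8
grip_force: 71.8
```

Call:
apply_moves --plan '[-0.009, 0.1, 0, 0, 0, 0, -0.009, 0.1, 0, 0, 0, 0, -0.009, 0.1, 0, 0, 0, 0, 0, 0, 0, 0, 0, 0, 0, 0, 0, 0, 0, 0]'

```text
t: 9.55
tcp_pos: [618.1, 112.9, 200.7]
tcp_rot: [0.001, 0.674, 0.738, 0.0]
contact_force: [0.9, -5.8, 3.7]
opening: 28.8
grip_force: 71.8
```

Call:
apply_moves --plan '[-0.009, 0.1, 0, 0, 0, 0, -0.009, 0.1, 0, 0, 0, 0, 0, 0, 0, 0, 0, 0]' --hand 1 --squeeze 22

```text
t: 9.85
tcp_pos: [617.8, 114.8, 200.7]
tcp_rot: [0.001, 0.674, 0.738, 0.0]
contact_force: [0.8, -6.2, 3.9]
opening: 28.6
grip_force: 71.8
```

Call:
apply_moves --plan '[-0.009, 0.1, 0, 0, 0, 0, -0.009, 0.1, 0, 0, 0, 0, 0, 0, 0, 0, 0, 0]'

```text
t: 10.15
tcp_pos: [617.7, 116.8, 200.7]
tcp_rot: [0.001, 0.674, 0.738, -0.0]
contact_force: [2.0, -5.9, 4.0]
opening: 28.7
grip_force: 71.8
```

The grip only takes a new squeeze on a fresh closing, so I'll release briefly and re-grip at 22 N.

Call:
apply_moves --plan '[0, 0, 0, 0, 0, 0, 0, 0, 0, 0, 0, 0, 0, 0, 0, 0, 0, 0]' --hand 0.5 --squeeze 22

```text
t: 10.45
tcp_pos: [616.7, 119.3, 200.0]
tcp_rot: [-0.0, 0.673, 0.739, 0.0]
contact_force: [0.4, 0.2, 0.2]
opening: 42.6
grip_force: 0.0
```

Call:
apply_moves --plan '[0, 0, 0, 0, 0, 0, 0, 0, 0, 0, 0, 0, 0, 0, 0, 0, 0, 0, 0, 0, 0, 0, 0, 0, 0, 0, 0, 0, 0, 0]' --hand 1 --squeeze 22

```text
t: 10.95
tcp_pos: [617.1, 119.0, 200.3]
tcp_rot: [0.0, 0.674, 0.739, 0.0]
contact_force: [1.2, 3.9, -1.1]
opening: 29.7
grip_force: 26.4
```

The arm is soft (about 2.4 N/mm) and the grip is now light. I'll continue the slide.

Call:
apply_moves --plan '[-0.009, 0.1, 0, 0, 0, 0, -0.018, 0.2, 0, 0, 0, 0, -0.018, 0.2, 0, 0, 0, 0, 0, 0, 0, 0, 0, 0]'

```text
t: 11.35
tcp_pos: [616.4, 122.1, 200.2]
tcp_rot: [0.0, 0.674, 0.739, -0.001]
contact_force: [0.8, -5.5, 1.1]
opening: 29.6
grip_force: 26.7
```

Call:
apply_moves --plan '[-0.018, 0.2, 0, 0, 0, 0, -0.018, 0.2, 0, 0, 0, 0, 0, 0, 0, 0, 0, 0]'

```text
t: 11.65
tcp_pos: [615.9, 126.5, 200.2]
tcp_rot: [0.0, 0.674, 0.739, -0.001]
contact_force: [-0.1, -5.3, 2.6]
opening: 29.6
grip_force: 26.7
```

Call:
apply_moves --plan '[-0.018, 0.2, 0, 0, 0, 0, -0.018, 0.2, 0, 0, 0, 0, 0, 0, 0, 0, 0, 0]'

```text
t: 11.95
tcp_pos: [615.6, 130.8, 200.2]
tcp_rot: [0.0, 0.674, 0.739, -0.001]
contact_force: [-0.3, -5.4, 2.9]
opening: 29.6
grip_force: 26.7
```

Call:
apply_moves --plan '[-0.018, 0.2, 0, 0, 0, 0, -0.018, 0.2, 0, 0, 0, 0, 0, 0, 0, 0, 0, 0]'

```text
t: 12.25
tcp_pos: [615.3, 134.9, 200.2]
tcp_rot: [0.0, 0.674, 0.739, -0.0]
contact_force: [0.5, -4.3, 2.7]
opening: 29.6
grip_force: 26.7
```

Call:
apply_moves --plan '[-0.018, 0.2, 0, 0, 0, 0, -0.018, 0.2, 0, 0, 0, 0, 0, 0, 0, 0, 0, 0]'

```text
t: 12.55
tcp_pos: [614.9, 138.9, 200.2]
tcp_rot: [0.0, 0.674, 0.739, -0.0]
contact_force: [0.4, -5.1, 2.2]
opening: 29.5
grip_force: 26.7
```

Call:
apply_moves --plan '[-0.018, 0.2, 0, 0, 0, 0, -0.018, 0.2, 0, 0, 0, 0, 0, 0, 0, 0, 0, 0]'

```text
t: 12.85
tcp_pos: [614.6, 142.7, 200.2]
tcp_rot: [0.0, 0.674, 0.739, -0.0]
contact_force: [-0.3, -5.5, 2.8]
opening: 29.5
grip_force: 26.7
```

Call:
apply_moves --plan '[-0.018, 0.2, 0, 0, 0, 0, -0.018, 0.2, 0, 0, 0, 0, 0, 0, 0, 0, 0, 0]'

```text
t: 13.15
tcp_pos: [614.2, 146.6, 200.2]
tcp_rot: [0.0, 0.674, 0.739, -0.001]
contact_force: [0.7, -5.6, 2.6]
opening: 29.5
grip_force: 26.7
```

Call:
apply_moves --plan '[-0.018, 0.2, 0, 0, 0, 0, -0.018, 0.2, 0, 0, 0, 0, 0, 0, 0, 0, 0, 0]'

```text
t: 13.45
tcp_pos: [614.3, 147.6, 200.2]
tcp_rot: [0.002, 0.675, 0.738, -0.002]
contact_force: [0.4, -12.2, 4.6]
opening: 29.4
grip_force: 26.3
```

Call:
apply_moves --plan '[-0.018, 0.2, 0, 0, 0, 0, 0, 0, 0, 0, 0, 0, 0, 0, 0, 0, 0, 0]'

```text
t: 13.75
tcp_pos: [614.3, 148.0, 200.2]
tcp_rot: [0.002, 0.675, 0.738, -0.002]
contact_force: [0.9, -16.1, 2.5]
opening: 29.7
grip_force: 26.2
```

It is solid: the command advanced 2 mm, the bar moved 0.4 mm, and the force is 16 N, well under 40 N. I'll ease the push, open, and then look.

Call:
apply_moves --plan '[0.02, -0.2, 0, 0, 0, 0, 0, 0, 0, 0, 0, 0]'

```text
t: 13.95
tcp_pos: [614.3, 147.6, 200.2]
tcp_rot: [0.002, 0.675, 0.738, -0.002]
contact_force: [1.4, -11.9, 2.5]
opening: 29.9
grip_force: 26.2
```

Call:
apply_moves --plan '[0, 0, 0, 0, 0, 0, 0, 0, 0, 0, 0, 0, 0, 0, 0, 0, 0, 0, 0, 0, 0, 0, 0, 0, 0, 0, 0, 0, 0, 0, 0, 0, 0, 0, 0, 0]' --hand 0

```text
t: 14.55
tcp_pos: [613.9, 151.6, 200.2]
tcp_rot: [-0.0, 0.674, 0.739, 0.0]
contact_force: [0.4, -0.0, -0.4]
opening: 85.6
grip_force: 0.0
```

Call:
apply_moves --plan '[0, 0, 1, 0, 0, 0, 0, 0, 3, 0, 0, 0, 0, 0, 4, 0, 0, 0, 0, -1, 3, 0, 0, 0, 0, -4, 0, 0, 0, 0, 0, -4, 0, 0, 0, 0, 0, 0, 0, 0, 0, 0, 0, 0, 0, 0, 0, 0]'

```text
t: 15.35
tcp_pos: [614.0, 60.1, 311.0]
tcp_rot: [0.0, 0.675, 0.738, 0.0]
contact_force: [-0.0, 0.8, 0.4]
opening: 85.7
grip_force: 0.0
```

```bash
python3 - <<'E'
from h import *
s=sense();cm=camera_model("wrist");p,d=snapshot("wrist");cv2.imwrite("pics/w3.png",p)
M=np.array([610,183.]);x=np.array([np.cos(np.radians(95.28)),np.sin(np.radians(95.28))]);y=np.array([-x[1],x[0]])
P=np.zeros(d.shape+(3,))
for v in range(400):
    for u in range(200,440):
        if d[v,u]>0:P[v,u]=atdepth(cm,u,v,d[v,u])
X=(P[...,:2]-M)@x
m=((P[...,2]>44)&(P[...,2]<61)&(X<-4)).astype(np.uint8)
c,_=cv2.findContours(m,0,2)
for k in c:
    if cv2.contourArea(k)<400:continue
    r=cv2.minAreaRect(k);w=np.array([onplane(cm,*q,53)[:2] for q in cv2.boxPoints(r)])-M
    print(r,np.c_[w@x,w@y].round(1).tolist(),np.median(P[...,2][m>0]))
print(s["tcp_pos"],s["contact_force"])
E
```

```text
((334.5, 123.0), (152.0, 41.0), 90.0) [[-3.8, 13.8], [-3.8, -15.7], [-117.8, -19.0], [-117.7, 15.1]] 52.83733893948599
[614.044848    60.05768574 311.01869545] [-0.0302484   0.82556929  0.39815897]
```

View pics/w3.png

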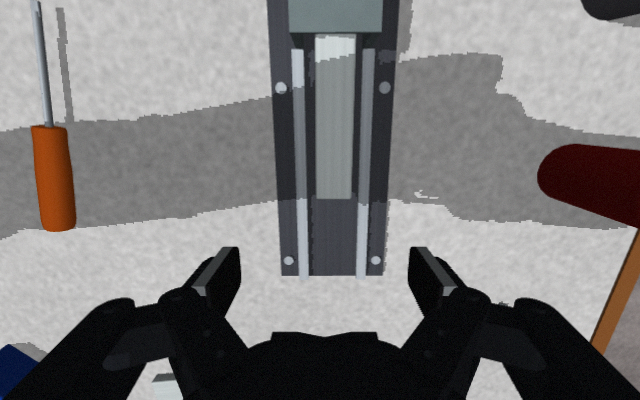

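The bar lies flat and centred in the channel, at columns 315-354 with its rear at row 198. Its top is at z 53, its rear end 118 mm before the mouth, so its front is about 42 mm inside. That lies in the stop's range and agrees with the contact felt.

```bash
python3 -c "
from rig import *
print(hand_in())"
```

```text
the job is handed in; nothing more can be done
None
```

The job is handed in, result not reported: the bar lies flat and centred in the channel, about 42 mm into the tunnel and solidly against the stop, pushed with at most about 16 N, and the gripper is clear of everything at about 15 s.

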